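Turn the reversible grater plate over on its pins

ROBOT

A 6-joint arm with a two-finger parallel gripper is mounted at the origin on the work surface. World frame = base frame: x ahead of the robot, y to its left, z up, the work surface at z = 0. Lengths are in m, angles in rad, forces in N, time in s.
With the tool pointing down it reaches from about 0.35 to 0.85 m from the base axis. Payload 8.1 kg.
Tool frame: the origin (TCP) lies midway between the tips of the shut fingers; the grasp point (between the pads) lies 19 mm behind it; z points along the fingers, y is the line along which they close (so a half turn about z gives the same grasp; the last joint's range is limited). The gripper opens to 93 mm and grips with 3 to 60 N. Pads are 15 mm wide; open, the fingers measure 128 mm over their backs; the gripper's body (75 mm by 188 mm) begins 65 mm behind the grasp point.
Start: joints at [1.235, 0.13, 1.488, -0, 1.523, -0.085], TCP at [0.149, 0.581, 0.219] pointing down, gripper open.
Joint ranges: [-2.96, 2.96], [-0.89, 2.26], [0.02, 2.5], [-1.34, 4.48], [0, 2.73], [-2.66, 2.66]. Speed limits (rad/s): [2.39, 2.39, 2.79, 3.14, 3.14, 3.14].

INTERFACE

Orientations are given as a rotation vector (axis times angle).
In Python, from plant import read_state, read_camera, camera_model, close_job gives the robot as it stands. The module is installed in compiled form; this text tells all that it offers.
- The arm moves only by the tool carry_out, never from a script. Its argument "moves" is a list of rows, each an object of numbers: "jaw": the finger opening in m, from 0 to 0.093; "dx", "dy", "dz": the shift along the tool's x, y, z in m; "yaw": the turn about the tool's z in rad. In form: [{"jaw": .., "dx": .., "dy": .., "dz": .., "yaw": ..}, ...]. A call has 1 to 8 rows; each row shifts and turns the commanded pose from where the row before left it, along the tool's axes as they then stand; what a row does not reach is not made up. A row lasts 1/8 s, in which the tool goes at most 62.5 mm and 10.7 degrees, less where a joint would pass 70% of its speed; a pose out of reach is approached as far as the arm can. A call is refused whole if a number of a shift passes 0.0625 or a number of a turn 0.188, either way. A call with a gripper value outside its range is refused whole. The fingers move at their own pace and stop on an object; "grip_force" is the grip in N (left out, the last holds). Time passes only in rows, so rows that do not move let the fingers close. It gives the time, the measured TCP pose, the force, the opening and the grip force at its end, in the units of the state.
- read_state(): the state, without advancing time (a new reading comes with each control period).
- read_camera(name): name is "side" or "top"; returns the picture (400x640x3 uint8, red, green, blue); there is no depth.
- camera_model(name): a dict with "camera_matrix" (3x3 intrinsics, pixels), "k1" (the pictures are not rectified: a ray, as slopes to the right and down, at radius r is drawn at 1 + k1 r^2 times it, then the intrinsics apply), "view" (4x4, takes a point from world to camera coordinates). Camera axes: x right, y up, looking along -z (the intrinsics and any distortion apply to the point x, -y, -z); pixel columns grow to the right and rows downward; lengths in m; the calibration is good to about 2 mm. A picture is of the moment at which its call begins. camera_model takes no time and is no camera call.
- close_job(): hands the job in; it is judged then, once.
The state is a dict: "t": time; "q": joint angles; "dq": joint speeds; "joint_torque": joint torques, N m; "tool_pos": TCP position; "orientation": TCP orientation; "force": force on the tool from outside, world axes, zero at the start; "wrist_torque": the same for the moment, N m; "opening": finger opening in m; "gripper_force": force on a finger pad.
Only numpy, scipy, OpenCV 4.12 (cv2) and the standard library are available. Lean on these libraries where they do the work, as an engineer would, in place of code of your own. Each camera call takes 0.05 s, during which the arm holds its last target. There are 200 camera calls.

TASK

The orange grater plate stands on its orange stand with the coarse side (big holes) to the front, towards the robot; I need the fine side (small dots) in front. Lift it off its two pins, turn it back to front, and seat it fully down on the same two pins again, upright and let go; the pins are off-centre, so the turned plate sits about a finger's width (20 mm) further to the right as seen from the front. Leave the blue grater plate where it is.

Things in the scene. Friction and masses are not known exactly. Their poses are not given: they have to be found in the camera images.
- plate: Orange upright grater plate, loose, 0.3 kg. Origin: centre of the foot's underside; z up, y along its width, -x out of the coarse face, +x out of the fine face. Foot 36 x 160 x 24 mm (x, y, z), 18 mm holes up through it at y = -50 and +30 (x = 0). Above: frame 10 thick, 154 wide, to z = 130. Grip tab, top middle: 12 thick (x), 50 wide (y), z = 130 to 160; pinch it from above across x.
- stand: Its fixed stand: white tray 160 x 250 mm, orange rail 36 x 220 (x, y), rail top at z = 30. Origin: centre of tray's underside; z up, front -x. Steel pins on the rail at y = -50 and +30 (x = 0), 21 tall, 14 dia tapering to 6. The plate starts seated, axes parallel, origin at (0, 0, 30). Turned 180 deg about z its holes swap pins: its origin must end at (0, -20, 30) in this frame.
- blue_plate: The same kind of plate with a blue frame on its own blue stand of the same shape, 0.3 to 0.5 m to one side: leave it alone. Same size, origin and axes as the orange plate. It may be to the left or to the right of the orange one.
There are look-alikes about, which are no part of the job. There is more than one size of the plate; the job needs the smallest.

How it is judged:
On the way:
1. the orange plate is lifted clear of its pins (its underside above the pin tips) (z of plate in the frame of stand above 0.052 m), for 0.1 s.
At the end, for the whole second after the job is handed in: The orange plate is on its own stand, turned half a turn (fine face front), both pins in its holes: foot down within 5 mm, within 10 mm of its turned place, in line within 10 degrees, upright within 6 degrees, let go, at rest (z of plate in the frame of stand between 0.025 and 0.035 m and y of plate in the frame of stand between -0.03 and -0.01 m and x of plate in the frame of stand between -0.01 and 0.01 m and y of stand in the frame of plate below -0.01 m and angle between the y axis of plate and the y axis of stand, either way round below 0.175 rad and angle between plate's own z axis and vertical below 0.1 rad and linear speed of plate below 0.02 m/s); the robot touches nothing.
It fails at once if the blue plate is displaced by more than 20 mm or tipped (distance of blue_plate from where it was at the start of the episode above 0.02 m or angle between blue_plate's own z axis and vertical above 0.3 rad).
It also fails if it takes over 35 s, if anything falls off the work surface, if the arm or the gripper's body presses on something with over 40 N, if the wrist force passes 120 N, or if a joint passes its speed limit or range.

## Working session

There is one attempt and no reset: what is moved stays moved. The work goes in short steps, Python scripts to look and compute and a tool call to move; the robot and the scene stay as the last step left them, time stands still between calls to the robot, and variables do not carry over. Pictures are saved under pics/ and viewed, at most 10 in all, crops included, and the job is handed in when it is done.

Besides the shell and the picture viewer there is one more tool, called after "Emit:" as name(argument=value, ...) on one line, values as JSON. carry_out: Moves the arm, as the interface text tells. Its arguments: {"type":"object","properties":{"moves":{"type":"array","items":{"type":"object","properties":{"jaw":{"type":"number"},"dx":{"type":"number"},"dy":{"type":"number"},"dz":{"type":"number"},"yaw":{"type":"number"}}}},"grip_force":{"type":"number"}},"required":["moves"]}

```bash
mkdir -p pics
python3 - <<'E'
from plant import *
import cv2
print(read_state())
for n in("side","top"):
    im=read_camera(n); cv2.imwrite(f"pics/{n}0.png",im[:,:,::-1]); m=camera_model(n); print(n,m)
E
```

```text
{'t': 0.0, 'q': array([ 1.23460497e+00,  1.31164032e-01,  1.48927056e+00,  5.43550388e-05,
        1.52299120e+00, -8.53715926e-02]), 'dq': array([ 9.64091396e-05,  2.64450647e-04, -7.86404753e-04,  1.64156856e-04,
       -2.62531870e-05, -2.71541277e-03]), 'joint_torque': array([ 6.50134789e-04, -5.59816146e+01, -4.91782737e+01,  7.67629221e-02,
        3.48634401e-02, -9.25476911e-05]), 'tool_pos': array([0.14867416, 0.58070632, 0.21759052]), 'orientation': array([-3.92904190e-01, -3.11648515e+00,  2.79751389e-03]), 'force': array([ 0.81068289,  0.525343  , -0.80232885]), 'wrist_torque': array([-0.00840541, -0.02116625,  0.00228628]), 'gripper_force': 0.0, 'opening': 0.09273918310033338}
side {'camera_matrix': array([[386.08362798,   0.        , 322.71249239],
       [  0.        , 386.08362798, 204.67730415],
       [  0.        ,   0.        ,   1.        ]]), 'k1': -0.055288417355296944, 'view': array([[ 0.85664113, -0.51565565,  0.0162856 , -0.44241793],
       [ 0.39716412,  0.67928516,  0.61711615, -0.23307452],
       [-0.32928199, -0.52217902,  0.78670353, -0.83901397],
       [ 0.        ,  0.        ,  0.        ,  1.        ]])}
top {'camera_matrix': array([[518.64060565,   0.        , 314.74434338],
       [  0.        , 518.64060565, 198.50684757],
       [  0.        ,   0.        ,   1.        ]]), 'k1': -0.034338118540022534, 'view': array([[-0.00553804, -0.99996444, -0.00635938,  0.0188452 ],
       [ 0.98957868, -0.00639535,  0.14385108, -0.5461525 ],
       [-0.14388663, -0.00549646,  0.98957891, -1.05080488],
       [ 0.        ,  0.        ,  0.        ,  1.        ]])}
```

View pics/side0.png

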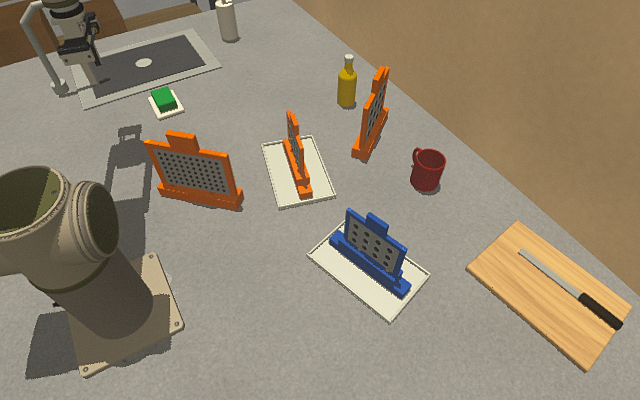

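View pics/top0.png

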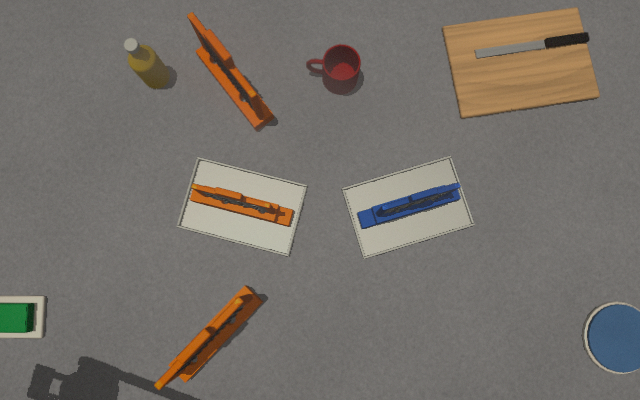

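The side view shows the orange plate on its tray at about (298,160), with blue at (368,250) and larger orange look-alikes without trays. In the top view the target tray is centred near (242,206), with blue to its right at (408,207). Next I measure the tray.

```bash
cat > h.py <<'E'
from plant import *
import cv2, numpy as np
def ray(n,px):
    m=camera_model(n);K=m["camera_matrix"];V=m["view"]
    p=cv2.undistortPoints(np.array(px,float).reshape(-1,1,2),K,np.array([m["k1"],0,0,0.]))
    # cv2 undistort iterative inverse of 1+k1 r^2
    p=p[:,0]; d=np.c_[p[:,0],-p[:,1],-np.ones(len(p))]@V[:3,:3]
    return -V[:3,:3].T@V[:3,3],d
def onplane(n,px,z):
    c,d=ray(n,px); return c+d*((z-c[2])/d[:,2])[:,None]
def proj(n,P):
    m=camera_model(n);V=m["view"];F=np.diag([1,-1,-1.])
    R=F@V[:3,:3];t=F@V[:3,3]
    return cv2.projectPoints(np.array(P,float).reshape(-1,1,3),cv2.Rodrigues(R)[0],t,m["camera_matrix"],np.array([m["k1"],0,0,0.]))[0][:,0]
def W(c,th,P):
    P=np.array(P,float).reshape(-1,3);C,S=np.cos(th),np.sin(th)
    return P@np.array([[C,S,0],[-S,C,0],[0,0,1]])+np.array([c[0],c[1],0])
def mark(n,P,f,box,s=3):
    im=read_camera(n)[:,:,::-1].copy();x0,y0,x1,y1=box
    im=cv2.resize(im[y0:y1,x0:x1],None,fx=s,fy=s,interpolation=cv2.INTER_CUBIC)
    for u,v in proj(n,P): cv2.circle(im,(int((u-x0+.5)*s),int((v-y0+.5)*s)),3,(255,0,255),-1)
    cv2.imwrite(f,im)
E
cat > a.py <<'E'
from h import *
im=cv2.imread("pics/top0.png");hsv=cv2.cvtColor(im,cv2.COLOR_BGR2HSV)
for box in((165,145,320,270),(330,145,485,270)):
    m=((hsv[:,:,2]>150)&(hsv[:,:,1]<60)).astype(np.uint8)
    k=np.zeros_like(m);k[box[1]:box[3],box[0]:box[2]]=1
    c=max(cv2.findContours(m*k,cv2.RETR_EXTERNAL,2)[0],key=cv2.contourArea)
    b=cv2.boxPoints(cv2.minAreaRect(c)); w=onplane("top",b,0.008)
    r=cv2.minAreaRect((w[:,:2]*1000).astype(np.float32)); print(b.round(1).tolist(),w.round(4).tolist(),r)
E
python3 a.py
```

```text
[[176.89999389648438, 226.39999389648438], [195.6999969482422, 155.5], [306.29998779296875, 184.8000030517578], [287.5, 255.6999969482422]] [[0.492, 0.3133, 0.008], [0.6481, 0.277, 0.008], [0.5811, 0.0339, 0.008], [0.4281, 0.0744, 0.008]] ((538.080078125, 175.69985961914062), (252.51097106933594, 160.12258911132812), 75.01697540283203)
[[341.70001220703125, 187.6999969482422], [451.70001220703125, 154.1999969482422], [473.20001220703125, 224.6999969482422], [363.29998779296875, 258.29998779296875]] [[0.5741, -0.0429, 0.008], [0.6472, -0.2851, 0.008], [0.4917, -0.3248, 0.008], [0.4216, -0.0869, 0.008]] ((534.376708984375, -185.97125244140625), (160.38589477539062, 253.9049072265625), 16.41924476623535)
```

```bash
cat > b.py <<'E'
from h import *
c=(.5375,.176);th=np.radians(-15)
tab=[[x,y,.19] for x in(-.006,.006) for y in(-.025,.025)]
fr=[[x,y,.16] for x in(-.005,.005) for y in(-.077,.077)]
rail=[[x,y,.03] for x in(-.018,.018) for y in(-.11,.11)]
tray=[[x,y,.008] for x in(-.08,.08) for y in(-.125,.125)]
P=W(c,th,tab+fr+rail+tray)
mark("top",P,"pics/m1.png",(165,145,320,270),4); mark("side",P,"pics/m2.png",(240,90,360,220),4)
E
python3 b.py; python3 -c "
import cv2,numpy as np
a=cv2.imread('pics/m1.png');b=cv2.imread('pics/m2.png')
a=cv2.resize(a,(480,int(a.shape[0]*480/a.shape[1])));b=cv2.resize(b,(320,int(b.shape[0]*320/b.shape[1])))
o=np.zeros((400,800,3),np.uint8);o[:a.shape[0],:480]=a[:400];o[:b.shape[0],480:]=b[:400];cv2.imwrite('pics/m.png',o)"
```

```text
(no output)
```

View pics/m.png

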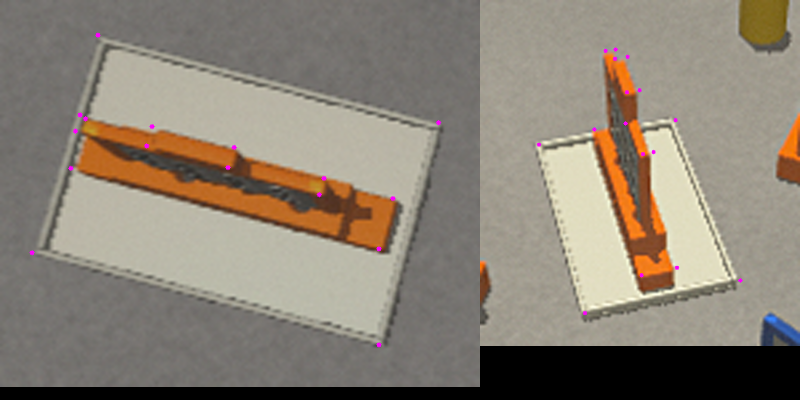

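The projected pose matches to about 1 px, with a 2–3 mm shift toward -x in both views. So the stand is at about (0.535, 0.175) with yaw -15°. I'll rise, travel over it and turn.

Emit:
carry_out(moves=[{"dz": -0.05}, {"dz": -0.04}, {"dx": -0.0475, "dy": -0.0298}, {"dx": -0.0475, "dy": -0.0298}, {"dx": -0.0475, "dy": -0.0298}, {"dx": -0.0475, "dy": -0.0298}, {"dx": -0.0475, "dy": -0.0298}, {"dx": -0.0475, "dy": -0.0298}])

```text
invalid input at $.moves[0]: expected keys jaw, dx, dy, dz, yaw
```

Emit:
carry_out(moves=[{"dx": -0.0475, "dy": -0.0298}, {"dx": -0.0475, "dy": -0.0298}, {"dx": -0.0475, "dy": -0.0298}, {"dx": -0.0475, "dy": -0.0298}, {"yaw": -0.173}, {"yaw": -0.173}, {"yaw": -0.173}, {"yaw": -0.173}])

```text
invalid input at $.moves[0]: expected keys jaw, dx, dy, dz, yaw
```

Emit:
carry_out(moves=[{"yaw": -0.173}, {"yaw": -0.173}, {"yaw": -0.173}, {"yaw": -0.173}, {"yaw": -0.173}, {}])

```text
invalid input at $.moves[0]: expected keys jaw, dx, dy, dz, yaw
```

```bash
cat >> h.py <<'E'
def tell(T=None):
    s=read_state();R=cv2.Rodrigues(s["orientation"])[0]
    print("t",s["t"],"tcp",s["tool_pos"].round(4),"yaxis deg",np.degrees(np.arctan2(R[1,1],R[0,1])).round(2),"tilt",np.degrees(np.arccos(-R[2,2])).round(2),"q6",s["q"][5].round(3),"open",s["opening"].round(4),"F",s["force"].round(1),s["gripper_force"])
    if T is not None: print("tool delta",(R.T@(np.array(T)-s["tool_pos"])).round(4))
E
cat > c.py <<'E'
from h import *
tell((.535,.175,.156))
E
python3 c.py
python3 - <<'E'
from h import *
th=np.radians(-15)
P=W((.535,.175),th,[[x,y,.19] for x in(-.006,.006) for y in(-.025,.025)])
im=[]
for n,b in(("side",(230,30,360,220)),("top",(165,100,320,270))):
    mark(n,P,"pics/t.png",b,3); im.append(cv2.imread("pics/t.png"))
h=max(i.shape[0] for i in im); im=[cv2.copyMakeBorder(i,0,h-i.shape[0],0,0,0) for i in im]
o=np.hstack(im)[:600,:];print(o.shape);o=cv2.resize(o,(800,int(o.shape[0]*800/o.shape[1])));cv2.imwrite("pics/n.png",o)
E
```

```text
(570, 855, 3)Traceback (most recent call last):
  File "c.py", line 2, in <module>
    tell((.535,.175,.156))
    ~~~~^^^^^^^^^^^^^^^^^^
  File "h.py", line 25, in tell
    print("t",s["t"],"tcp",s["tool_pos"].round(4),"yaxis deg",np.degrees(np.arctan2(R[1,1],R[0,1])).round(2),"tilt",np.degrees(np.arccos(-R[2,2])).round(2),"q6",s["q"][5].round(3),"open",s["opening"].round(4),"F",s["force"].round(1),s["gripper_force"])
                                                                                                                                                                                           ^^^^^^^^^^^^^^^^^^
AttributeError: 'float' object has no attribute 'round'
```

View pics/n.png

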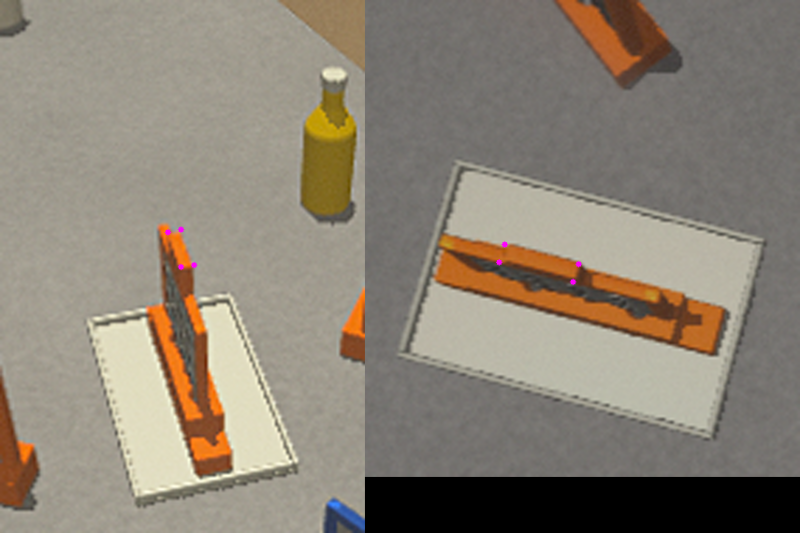

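The arm has not moved, because every row needs all five keys. The picture shows the markers on the tab's top in both views, within 1 px. I'll resend the moves.

Emit:
carry_out(moves=[{"jaw": 0.093, "dx": 0, "dy": 0, "dz": -0.05, "yaw": 0}, {"jaw": 0.093, "dx": 0, "dy": 0, "dz": -0.04, "yaw": 0}, {"jaw": 0.093, "dx": -0.0475, "dy": -0.03, "dz": 0, "yaw": 0}, {"jaw": 0.093, "dx": -0.0475, "dy": -0.03, "dz": 0, "yaw": 0}, {"jaw": 0.093, "dx": -0.0475, "dy": -0.03, "dz": 0, "yaw": 0}, {"jaw": 0.093, "dx": -0.0475, "dy": -0.03, "dz": 0, "yaw": 0}, {"jaw": 0.093, "dx": -0.0475, "dy": -0.03, "dz": 0, "yaw": 0}, {"jaw": 0.093, "dx": -0.0475, "dy": -0.03, "dz": 0, "yaw": 0}])

```text
t: 1.3
tool_pos: [0.3813, 0.3347, 0.3088]
orientation: [0.393, 3.117, 0.001]
force: [0.5, 0.8, -0.1]
opening: 0.093
gripper_force: 0.0
```

Emit:
carry_out(moves=[{"jaw": 0.06, "dx": -0.0475, "dy": -0.03, "dz": 0, "yaw": 0}, {"jaw": 0.06, "dx": -0.0475, "dy": -0.03, "dz": 0, "yaw": 0}, {"jaw": 0.06, "dx": -0.0475, "dy": -0.03, "dz": 0, "yaw": 0}, {"jaw": 0.06, "dx": -0.0475, "dy": -0.03, "dz": 0, "yaw": 0}, {"jaw": 0.06, "dx": 0, "dy": 0, "dz": 0, "yaw": -0.173}, {"jaw": 0.06, "dx": 0, "dy": 0, "dz": 0, "yaw": -0.173}, {"jaw": 0.06, "dx": 0, "dy": 0, "dz": 0, "yaw": -0.173}, {"jaw": 0.06, "dx": 0, "dy": 0, "dz": 0, "yaw": -0.173}])

```text
t: 2.3
tool_pos: [0.5346, 0.1726, 0.3086]
orientation: [0.696, -3.063, -0.0]
force: [-0.6, -0.3, 0.2]
opening: 0.06
gripper_force: 0.0
```

Emit:
carry_out(moves=[{"jaw": 0.06, "dx": 0, "dy": 0, "dz": 0, "yaw": -0.173}, {"jaw": 0.06, "dx": 0, "dy": 0, "dz": 0, "yaw": -0.173}, {"jaw": 0.06, "dx": 0, "dy": 0, "dz": 0, "yaw": -0.173}, {"jaw": 0.06, "dx": 0, "dy": 0, "dz": 0, "yaw": -0.173}, {"jaw": 0.06, "dx": 0, "dy": 0, "dz": 0, "yaw": -0.173}, {"jaw": 0.06, "dx": 0, "dy": 0, "dz": 0, "yaw": 0}])

```text
t: 3.05
tool_pos: [0.5345, 0.1727, 0.3086]
orientation: [1.908, -2.496, -0.0]
force: [-0.1, -0.5, -0.5]
opening: 0.0597
gripper_force: 0.0
```

```bash
sed -i 's/s\["opening"\].round(4)/s["opening"]/' h.py; sed -i 's/(.535,.175,.156)/(.534,.175,.158)/' c.py; python3 c.py
```

```text
t 3.05 tcp [0.5345 0.1727 0.3086] yaxis deg 164.79 tilt 0.01 q6 -2.655 open 0.059684983684163855 F [-0.1 -0.5 -0.5] 0.0
tool delta [-0.0021  0.0011  0.1506]
```

Emit:
carry_out(moves=[{"jaw": 0.06, "dx": -0.002, "dy": 0.001, "dz": 0.05, "yaw": 0}, {"jaw": 0.06, "dx": 0, "dy": 0, "dz": 0.04, "yaw": 0}, {"jaw": 0.06, "dx": 0, "dy": 0, "dz": 0.03, "yaw": 0}, {"jaw": 0.06, "dx": 0, "dy": 0, "dz": 0.028, "yaw": 0}, {"jaw": 0.06, "dx": 0, "dy": 0, "dz": 0, "yaw": 0}])

```text
t: 3.68
tool_pos: [0.5322, 0.1745, 0.1579]
orientation: [1.907, -2.49, -0.003]
force: [-0.3, -0.4, 0.6]
opening: 0.06
gripper_force: 0.0
```

```bash
python3 c.py
python3 - <<'E'
from h import *
im=[cv2.resize(read_camera(n)[b[1]:b[3],b[0]:b[2],::-1],(400,400),interpolation=cv2.INTER_CUBIC) for n,b in(("side",(230,60,380,210)),("top",(170,130,320,280)))]
cv2.imwrite("pics/p.png",np.hstack(im))
E
```

```text
t 3.675 tcp [0.5322 0.1745 0.1579] yaxis deg 164.89 tilt 0.3 q6 -2.653 open 0.05999523414975523 F [-0.3 -0.4  0.6] 0.0
tool delta [-0.001  -0.0016 -0.0001]
```

View pics/p.png

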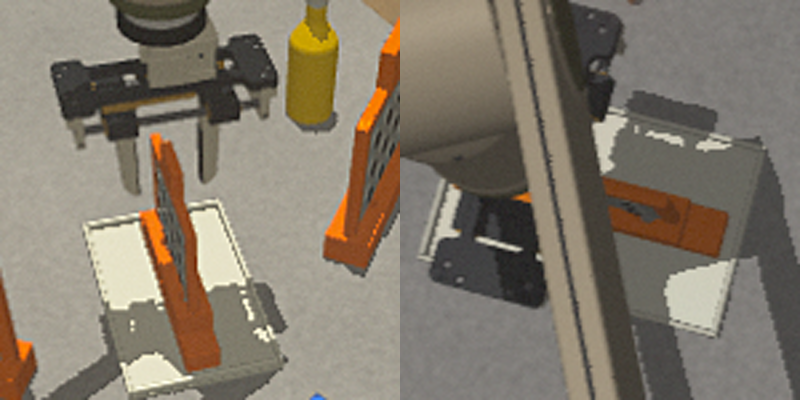

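The fingers straddle the tab, at about (125,165) and (208,160) in the left half. Next I close.

Emit:
carry_out(moves=[{"jaw": 0.03, "dx": 0, "dy": 0, "dz": 0, "yaw": 0}, {"jaw": 0.02, "dx": 0, "dy": 0, "dz": 0, "yaw": 0}, {"jaw": 0.0, "dx": 0, "dy": 0, "dz": 0, "yaw": 0}, {"jaw": 0.0, "dx": 0, "dy": 0, "dz": 0, "yaw": 0}, {"jaw": 0.0, "dx": 0, "dy": 0, "dz": 0, "yaw": 0}], grip_force=35)

```text
t: 4.4
tool_pos: [0.5341, 0.1749, 0.1607]
orientation: [1.909, -2.495, 0.0]
force: [0.0, -0.1, 0.1]
opening: 0.0146
gripper_force: 0.0
```

```bash
python3 c.py
```

```text
t 4.4 tcp [0.5341 0.1749 0.1607] yaxis deg 164.84 tilt 0.0 q6 -2.652 open 0.014592643692749485 F [ 0.  -0.1  0.1] 0.0
tool delta [-0.      0.0001  0.0027]
```

Emit:
carry_out(moves=[{"jaw": 0.0, "dx": 0, "dy": 0, "dz": 0, "yaw": 0}, {"jaw": 0.0, "dx": 0, "dy": 0, "dz": 0, "yaw": 0}, {"jaw": 0.0, "dx": 0, "dy": 0, "dz": 0, "yaw": 0}])

```text
t: 4.78
tool_pos: [0.5341, 0.1749, 0.1606]
orientation: [1.909, -2.495, 0.0]
force: [0.2, 0.1, -0.5]
opening: 0.0118
gripper_force: 35.0
```

```bash
python3 c.py
```

```text
t 4.775 tcp [0.5341 0.1749 0.1606] yaxis deg 164.84 tilt 0.01 q6 -2.652 open 0.011835227986299369 F [ 0.2  0.1 -0.5] 34.991254806518555
tool delta [-0.0001  0.0001  0.0026]
```

Gripped: the opening is 11.8 mm and there is no side force. Next is the lift.

Emit:
carry_out(moves=[{"jaw": 0.0, "dx": 0, "dy": 0, "dz": -0.01, "yaw": 0}, {"jaw": 0.0, "dx": 0, "dy": 0, "dz": -0.02, "yaw": 0}, {"jaw": 0.0, "dx": 0, "dy": 0, "dz": -0.03, "yaw": 0}, {"jaw": 0.0, "dx": 0, "dy": 0, "dz": -0.02, "yaw": 0}, {"jaw": 0.0, "dx": 0, "dy": 0, "dz": 0, "yaw": 0}, {"jaw": 0.0, "dx": 0, "dy": 0, "dz": 0, "yaw": 0}])

```text
t: 5.52
tool_pos: [0.5338, 0.1749, 0.2398]
orientation: [1.908, -2.494, -0.001]
force: [0.6, 0.3, -2.6]
opening: 0.0117
gripper_force: 35.0
```

```bash
python3 c.py
```

```text
t 5.525 tcp [0.5338 0.1749 0.2398] yaxis deg 164.84 tilt 0.06 q6 -2.652 open 0.01165158049124275 F [ 0.6  0.3 -2.6] 34.99180018901825
tool delta [-0.0003 -0.0003  0.0818]
```

Emit:
carry_out(moves=[{"jaw": 0, "dx": 0, "dy": 0, "dz": 0, "yaw": 0.18}, {"jaw": 0, "dx": 0, "dy": 0, "dz": 0, "yaw": 0.18}, {"jaw": 0, "dx": 0, "dy": 0, "dz": 0, "yaw": 0.18}, {"jaw": 0, "dx": 0, "dy": 0, "dz": 0, "yaw": 0.18}, {"jaw": 0, "dx": 0, "dy": 0, "dz": 0, "yaw": 0.18}, {"jaw": 0, "dx": 0, "dy": 0, "dz": 0, "yaw": 0.18}, {"jaw": 0, "dx": 0, "dy": 0, "dz": 0, "yaw": 0.18}, {"jaw": 0, "dx": 0, "dy": 0, "dz": 0, "yaw": 0.18}])

```text
t: 6.52
tool_pos: [0.5332, 0.1747, 0.2387]
orientation: [-0.219, -3.131, 0.001]
force: [-0.4, 0.6, -2.3]
opening: 0.012
gripper_force: 35.0
```

Emit:
carry_out(moves=[{"jaw": 0, "dx": 0, "dy": 0, "dz": 0, "yaw": 0.18}, {"jaw": 0, "dx": 0, "dy": 0, "dz": 0, "yaw": 0.18}, {"jaw": 0, "dx": 0, "dy": 0, "dz": 0, "yaw": 0.18}, {"jaw": 0, "dx": 0, "dy": 0, "dz": 0, "yaw": 0.18}, {"jaw": 0, "dx": 0, "dy": 0, "dz": 0, "yaw": 0.18}, {"jaw": 0, "dx": 0, "dy": 0, "dz": 0, "yaw": 0.18}, {"jaw": 0, "dx": 0, "dy": 0, "dz": 0, "yaw": 0.18}, {"jaw": 0, "dx": 0, "dy": 0, "dz": 0, "yaw": 0.18}])

```text
t: 7.52
tool_pos: [0.5332, 0.1747, 0.2387]
orientation: [-2.23, -2.21, 0.004]
force: [0.3, -0.4, -1.9]
opening: 0.0119
gripper_force: 35.0
```

Emit:
carry_out(moves=[{"jaw": 0, "dx": 0, "dy": 0, "dz": 0, "yaw": 0.13}, {"jaw": 0, "dx": 0, "dy": 0, "dz": 0, "yaw": 0.13}, {"jaw": 0, "dx": 0, "dy": 0, "dz": 0, "yaw": 0}, {"jaw": 0, "dx": 0, "dy": 0, "dz": 0, "yaw": 0}])

```text
t: 8.02
tool_pos: [0.5337, 0.1748, 0.2397]
orientation: [-2.49, -1.914, 0.002]
force: [1.0, 0.7, -1.6]
opening: 0.0118
gripper_force: 35.0
```

```bash
cat > d.py <<'E'
from h import *
tell((.5341-.02*.2588,.1749-.02*.9659,.161))
im=[cv2.resize(read_camera(n)[b[1]:b[3],b[0]:b[2],::-1],(400,400),interpolation=cv2.INTER_CUBIC) for n,b in(("side",(230,60,380,210)),("top",(170,130,320,280)))]
cv2.imwrite("pics/r.png",np.hstack(im))
E
python3 d.py
```

```text
t 8.025 tcp [0.5337 0.1748 0.2397] yaxis deg -14.9 tilt 0.09 q6 0.485 open 0.011774030522660834 F [ 1.   0.7 -1.6] 34.99179482460022
tool delta [-0.0198  0.0004  0.0787]
```

View pics/r.png

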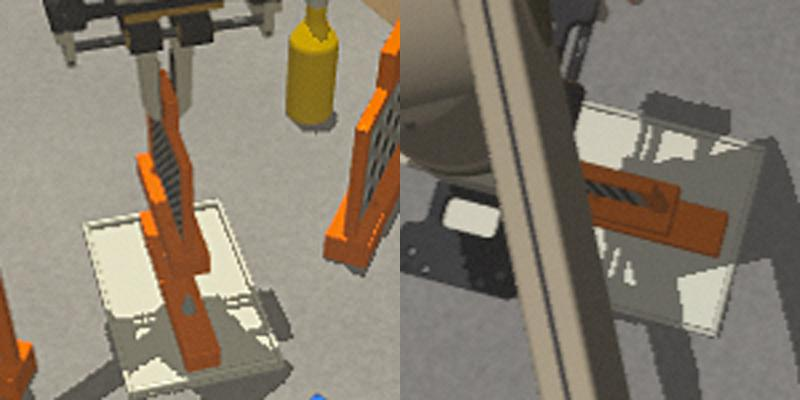

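The side view shows the plate held clear, with its near foot end at crop (150–208,270) and the front pin tip near crop (188,292). I'll compare these with predictions.

Run:
```python
from h import *
th=np.radians(-15);c=(.534,.175)
z=.03+.2397-.1607
P=W(c,th,[[0,-.05,.051],[0,-.05,.03],[-.018,-.08,z],[.018,-.08,z],[-.018,-.08,z+.024],[.018,-.08,z+.024],[-.018,.08,z+.024],[-.018,-.11,.03],[.018,-.11,.03]])
print(((proj("side",P)-[230,60]+.5)*400/150-.5).round(1).tolist())
mark("side",P,"pics/s.png",(270,110,330,210),6)
```

```text
[[188.0, 295.9], [188.6, 310.0], [175.3, 279.9], [212.2, 272.7], [174.3, 261.7], [211.9, 254.6], [137.7, 154.1], [185.5, 357.0], [220.8, 349.7]]
```

View pics/s.png

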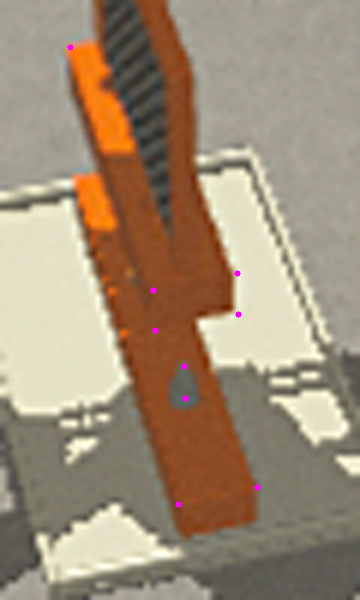

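The pin and the foot corners agree with the predictions to about 1 px. I'll shift 20 mm right and lower.

Emit:
carry_out(moves=[{"jaw": 0, "dx": -0.02, "dy": 0, "dz": 0, "yaw": 0}, {"jaw": 0, "dx": 0, "dy": 0, "dz": 0.025, "yaw": 0}, {"jaw": 0, "dx": 0, "dy": 0, "dz": 0.02, "yaw": 0}, {"jaw": 0, "dx": 0, "dy": 0, "dz": 0.01, "yaw": 0}, {"jaw": 0, "dx": 0, "dy": 0, "dz": 0.005, "yaw": 0}, {"jaw": 0, "dx": 0, "dy": 0, "dz": 0.003, "yaw": 0}, {"jaw": 0, "dx": 0, "dy": 0, "dz": 0, "yaw": 0}, {"jaw": 0, "dx": 0, "dy": 0, "dz": 0, "yaw": 0}])

```text
t: 9.18
tool_pos: [0.5293, 0.1558, 0.1782]
orientation: [2.493, 1.911, 0.001]
force: [-0.3, 0.4, -3.2]
opening: 0.0119
gripper_force: 35.0
```

```bash
python3 d.py
```

```text
t 9.175 tcp [0.5293 0.1558 0.1782] yaxis deg -15.06 tilt 0.05 q6 0.456 open 0.01192660769865716 F [-0.3  0.4 -3.2] 34.99181091785431
tool delta [-0.0003 -0.0003  0.0172]
```

Emit:
carry_out(moves=[{"jaw": 0, "dx": 0, "dy": 0, "dz": 0.004, "yaw": 0}, {"jaw": 0, "dx": 0, "dy": 0, "dz": 0.004, "yaw": 0}, {"jaw": 0, "dx": 0, "dy": 0, "dz": 0.004, "yaw": 0}, {"jaw": 0, "dx": 0, "dy": 0, "dz": 0.003, "yaw": 0}, {"jaw": 0, "dx": 0, "dy": 0, "dz": 0, "yaw": 0}, {"jaw": 0, "dx": 0, "dy": 0, "dz": 0, "yaw": 0}])

```text
t: 10.02
tool_pos: [0.529, 0.1556, 0.1628]
orientation: [2.493, 1.911, 0.0]
force: [0.7, -0.0, -2.5]
opening: 0.0118
gripper_force: 35.0
```

```bash
python3 d.py
```

```text
t 10.025 tcp [0.529  0.1556 0.1628] yaxis deg -15.07 tilt 0.01 q6 0.456 open 0.011809213470000697 F [ 0.7 -0.  -2.5] 34.991891384124756
tool delta [-0.0001 -0.0001  0.0018]
```

Still free of side forces, with 2 mm left. I'll seat it, open gently and retreat upward.

Emit:
carry_out(moves=[{"jaw": 0, "dx": 0, "dy": 0, "dz": 0.002, "yaw": 0}, {"jaw": 0, "dx": 0, "dy": 0, "dz": 0, "yaw": 0}, {"jaw": 0, "dx": 0, "dy": 0, "dz": 0, "yaw": 0}])

```text
t: 10.5
tool_pos: [0.5289, 0.1556, 0.1606]
orientation: [-2.494, -1.911, 0.0]
force: [0.5, -1.0, -3.0]
opening: 0.0119
gripper_force: 35.0
```

Emit:
carry_out(moves=[{"jaw": 0.02, "dx": 0, "dy": 0, "dz": 0, "yaw": 0}, {"jaw": 0.04, "dx": 0, "dy": 0, "dz": 0, "yaw": 0}, {"jaw": 0.06, "dx": 0, "dy": 0, "dz": 0, "yaw": 0}, {"jaw": 0.06, "dx": 0, "dy": 0, "dz": 0, "yaw": 0}, {"jaw": 0.06, "dx": 0, "dy": 0, "dz": 0, "yaw": 0}, {"jaw": 0.06, "dx": 0, "dy": 0, "dz": 0, "yaw": 0}])

```text
t: 11.25
tool_pos: [0.5289, 0.1556, 0.1606]
orientation: [-2.494, -1.911, 0.0]
force: [-0.6, 0.5, -0.5]
opening: 0.0592
gripper_force: 0.0
```

Emit:
carry_out(moves=[{"jaw": 0.06, "dx": 0, "dy": 0, "dz": -0.02, "yaw": 0}, {"jaw": 0.06, "dx": 0, "dy": 0, "dz": -0.04, "yaw": 0}, {"jaw": 0.06, "dx": 0, "dy": 0, "dz": -0.05, "yaw": 0}, {"jaw": 0.06, "dx": 0, "dy": 0, "dz": -0.05, "yaw": 0}, {"jaw": 0.06, "dx": 0, "dy": 0, "dz": 0, "yaw": 0}, {"jaw": 0.06, "dx": 0, "dy": 0, "dz": 0, "yaw": 0}])

```text
t: 12.0
tool_pos: [0.529, 0.1556, 0.3213]
orientation: [2.493, 1.911, 0.001]
force: [0.6, 1.0, 0.3]
opening: 0.06
gripper_force: 0.0
```

Run:
```python
from h import *
tell()
th=np.radians(-15);c=W((.534,.175),th,[0,-.02,0])[0]
P=W(c,th,[[-.018,-.08,.054],[.018,-.08,.054],[-.018,-.08,.03],[-.018,.08,.054],[-.006,-.025,.19],[.006,-.025,.19],[-.006,.025,.19]])
mark("side",P,"pics/u.png",(230,60,380,210),4)
```

```text
t 12.0 tcp [0.529  0.1556 0.3213] yaxis deg -15.07 tilt 0.06 q6 0.456 open 0.060047201505774694 F [0.6 1.  0.3] 0.0
```

View pics/u.png

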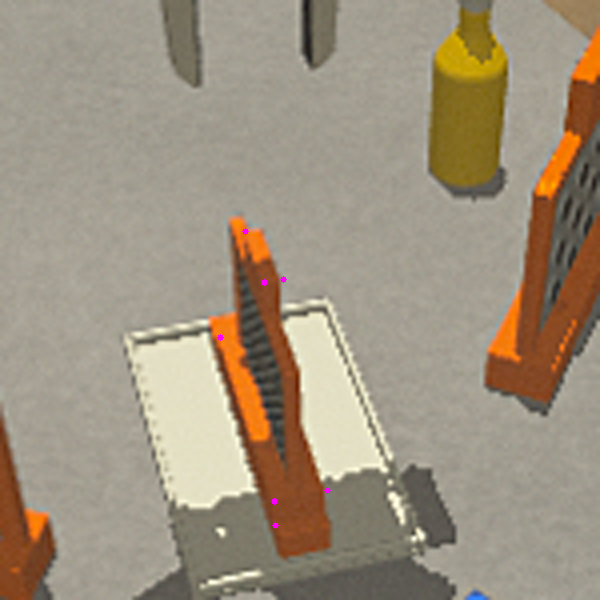

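The plate is upright on the stand, but the far foot marker (220,337) and the tab markers sit below the visible edges. I'll zoom in to check.

Run:
```python
from h import *
th=np.radians(-15);c=(.534,.175)
o=[]
for y0 in(-.02,0):
    P=W(c,th,[[-.018,y0-.08,.054],[.018,y0-.08,.054],[-.018,y0+.08,.054],[-.006,y0-.025,.19],[.006,y0-.025,.19],[-.006,y0+.025,.19],[-.005,y0-.077,.16],[.005,y0-.077,.16],[-.018,-.11,.03],[-.018,.11,.03]])
    mark("side",P,"pics/t.png",(272,100,322,200),6);o.append(cv2.imread("pics/t.png"))
cv2.imwrite("pics/v.png",np.hstack(o))
```

```text
(no output)
```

View pics/v.png

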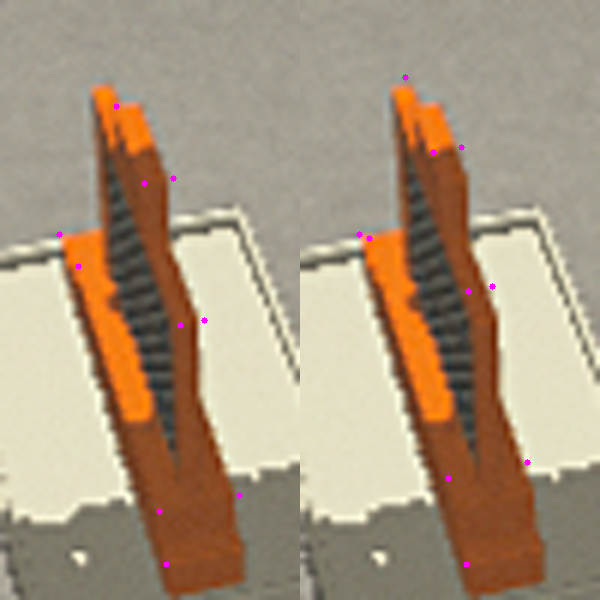

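The near silhouette corners, tab at (165,180), frame at (197,318) and foot at (240,495), match the y = -20 mm prediction. The lit patches are shadow edges and the rail's end. The release height (0.1606) equals the pick height, so the plate is fully seated.

```bash
python3 -c "
from plant import *
print(close_job())"
```

```text
the job is handed in; nothing more can be done
None
```

The orange plate is turned fine side to the front, back down on its two pins about 20 mm to the right, and let go. I handed the job in at about 12 s; no verdict came back, and the blue plate was not touched.

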